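Roll the turned leg mortise-up in its carving cradle and lock it with fork and pin

ROBOT

A 6-joint arm with a two-finger parallel gripper is mounted at the origin on a cart in front of the work surface, level with it; the furniture and walls round the work are solid. World frame = base frame: x ahead of the robot, y to its left, z up, the work surface at z = 0. Lengths are in m, angles in degrees, forces in N, time in s.
With the tool pointing down it reaches from about 0.35 to 0.975 m from the base axis. Payload 17.4 kg.
Tool frame: the origin (TCP) lies on the centre line of the jaws, within the pads' length; the fingertips stand 17 mm ahead of it and the grasp point (between the pads) lies 2 mm behind it; z points along the fingers, y is the line along which they close (so a half turn about z gives the same grasp; the last joint's range is limited). The gripper opens to 85 mm and grips with 20 to 120 N. Pads are 22 mm wide; open, the fingers measure 114 mm over their backs; the gripper's body (76 mm by 85 mm) begins 54 mm behind the grasp point. The pads swing forward as they close: fully open they stand 13 mm farther back than shut.
Start: joints at [63.381, 6.646, 82.598, -0, 90.757, -2.166], TCP at [0.279, 0.614, 0.248] pointing down, gripper open.
Joint ranges: [-162.19, 162.19], [-47.58, 125.68], [4.15, 143.07], [-65.23, 245.23], [0.69, 171.88], [-170.13, 170.13]. Speed limits (degrees/s): [108.29, 108.29, 127.2, 180, 180, 180].

INTERFACE

Orientations are given as a 3x3 rotation matrix whose columns are the frame's x, y, z axes.
In Python, from rig import readout, vision, workorder, spotter gives the robot as it stands.
- The arm moves only by the tool jog_arm, never from a script. Its argument "rows" is a list of rows, each an object of numbers: "x", "y", "z": the shift along the tool's x, y, z scaled (see below); "turn": the turn about the tool's z scaled (see below). A call has 1 to 20 rows; each row shifts and turns the commanded pose from where the row before left it, along the tool's axes as they then stand; what a row does not reach is not made up. The controller multiplies each number of a shift by 0.06 m and each number of a turn by 90 degrees. A row lasts 1/8 s, in which the tool goes at most 62.5 mm and 10.7 degrees, less where a joint would pass 70% of its speed; a pose out of reach is approached as far as the arm can. A call with a number of a shift or a turn outside -1 to 1 is refused whole. A call with a gripper value outside its range is refused whole. "claw" is the gripper's target within -1 to 1 (shut at 1, half-way at 0, fully open at -1), set as the call begins (left out, the last holds). The fingers move at their own pace and stop on an object; "grip_force" is the grip in N (left out, the last holds). Time passes only in rows, so rows that do not move let the fingers close. It gives the time, the measured TCP pose, the force, the opening and the grip force at its end, in the units of the state.
- readout.state(): the state, without advancing time (a new reading comes with each control period).
- vision.camera(name): name is "side" or "top" or "wrist"; returns a dict with "frame" (480x640x3 uint8, blue, green, red), "fx", "fy", "cx", "cy" (pixels), "pose" (4x4, takes a point from camera to world coordinates). Camera axes: x right, y up, looking along -z (the intrinsics and any distortion apply to the point x, -y, -z); pixel columns grow to the right and rows downward; lengths in m; the calibration is good to about 2 mm. A picture is of the moment at which its call begins. There is no depth.
- workorder.job_done(): hands the job in; it is judged then, once.
Trained networks look in the newest picture that a camera, given by its name, has taken for a name from the list of things; names that differ only in an ending like _2 or _b are one class to them, and where a whole thing is asked for, a point or a joint stands for the part that bears it (a point fixed in the world has none). Each returns a list of dicts, best first, with "score" (0 to 1); they miss things now and then, are a little off and sometimes report something else, mostly with a low value. They report only what shows in the picture. A call takes as long as a camera call.
- spotter.look_for(name, camera): "at" ([x, y, z] in m, in world coordinates, good to about 4 mm: the middle of the surface that is visible of it).
The state is a dict: "time": time; "qpos": joint angles; "qvel": joint speeds; "joint_torque": joint torques, N m; "tcp_pos": TCP position; "ee_rot": TCP orientation; "wrist_force": force on the tool from outside, world axes, zero at the start; "ft_torque": the same for the moment, N m; "opening": opening from 0.0 (shut) to 1.0 (fully open); "grasp_force": force on a finger pad.
Only numpy, scipy, OpenCV 4.12 (cv2) and the standard library are available. Lean on these libraries where they do the work, as an engineer would, in place of code of your own. Each camera call takes 0.05 s, during which the arm holds its last target. There are 200 camera calls.

TASK

Get the turned leg ready for carving: roll it along the runners of the cradle, without lifting it off them, until the mortise in its square block faces straight up. Then slide the fork fully over the leg's flat tang by its knob, and push the headed pin down through fork and tang until its head sits on the fork. Leave the mallet, tin, brush and offcut where they lie.

Things in the scene. Friction and masses are not known exactly. Their poses are not given: they have to be found in the camera images.
- cradle: Carving cradle fixed on the bench: plywood board 250 x 410 x 18 mm with two dark runners (14 mm wide, tops 50 mm above bench) at x = -44 and +44 mm, the leg lying across them. Origin on the bench, midway between the runners, at mid-length. x across the runners, away from the robot; y along them, towards the parked fork; z up. End stops (78 mm high) hold the leg's axis within y = +-139 mm.
- leg: Turned wooden leg, one loose piece, 211 mm long, 0.35 to 0.5 kg. Origin on its axis, midway between the runners, 75 mm above bench. x along its axis to the tang; z out of the mortised face. Rolls on journals of 25 mm radius (25 mm of travel per radian). Round waist of 23 mm radius from x = -28 to 28 mm, the place to push; beads of 28 mm radius either side of it run inside the runners.
- mortise (a point): middle of the mouth of the mortise (a slot 31 mm along the leg, 14 mm wide, 22 mm deep) in one face of the square block at the leg's near end (46 x 46 mm, 48 mm long, centred at leg x = -82 mm); the other three long faces are plain
- tang_hole (a point): middle of the 16 mm hole through the flat tang at the leg's far end, on the leg's axis at leg x = 83 mm. The tang is 46 mm long, 34 mm wide (leg y) and 14 mm thick (leg z)
- fork_hole (a point): point in the aluminium fork's gap on the pin's line, 75 mm above bench, at cradle x = 83 mm. Two level arms 40 mm wide, 12 mm thick, 18 mm apart, open towards cradle -y: mouth 46 mm ahead of this point, throat 18 mm behind it. Upper arm's top 96 mm above bench. With the tang flat and fully in the throat, this point meets the tang's hole
- knob_top (a point): middle of the top of the fork's black push knob, an upright cylinder 24 mm across, 34 mm tall, top 139 mm above the bench, 45 mm behind the pin (cradle +y side)
- pin_head (a point): middle of the top of the pin's round steel head (26 mm across, 12 mm thick); 136 mm above the bench when the pin is drawn up, 108 mm when it is home
- fork (a joint): how far the fork has slid along its guide bar from its parking place towards cradle -y, 0 to 0.25 m; it slides stiffly (about 3 N) and stays where it is left
- pin (a joint): how far the captive headed pin (11 mm, pointed) has been pushed down: 0 drawn up in the fork's upper arm, 0.028 m home with its head on the fork; about 3 N, stays where it is left
- carving_mallet: welded grey steel carver's mallet, 233 x 76 x 56 mm, lying on the bench to the right; a bystander
- wax_tin: round blue-lidded wax tin, 68 mm across, 25 mm high, on the bench to the left; a bystander
- bench_brush: flat wooden dust brush, 185 mm long, lying on the bench to the left; a bystander
- offcut_block: planed wooden offcut block, 45 x 90 x 28 mm, on the bench to the left; a bystander

How it is judged (in metres and radians):
On the way, in this order (a step that is already met when the one before it is completed fails the run):
1. the leg has been rolled until its mortise faces up (within about 17 degrees) (angle between leg's own z axis and vertical below 0.3 rad), for 0.2 s.
2. the fork is fully over the tang, their holes in line within 5 mm, the mortise up within 9 degrees (angle between leg's own z axis and vertical below 0.16 rad and horizontal distance between tang_hole and fork_hole below 0.005 m), for 0.2 s.
At the end, for the whole second after the job is handed in: the leg lies still on the runners (its axis within 4 mm of 75 mm above the bench) with the mortise facing up within 9 degrees, the fork fully over the tang with the holes in line within 5 mm, and the pin pushed home through both (its head within 2.5 mm of the fork) (all of step 2 and value of joint pin above 0.0255 m and z of leg in the frame of cradle between 0.071 and 0.079 m and linear speed of leg below 0.01 m/s); the robot touches nothing.
It fails at once if the leg is lifted off the runners by more than 15 mm (z of leg in the frame of cradle above 0.09 m).
It fails at once if the mallet, tin, brush or offcut is moved by more than 30 mm (distance of any of carving_mallet, wax_tin, bench_brush, offcut_block from where it was at the start of the episode above 0.03 m).
It also fails if it takes over 58 s, if anything falls off the work surface, if the arm or the gripper's body presses on something with over 40 N, if the wrist force passes 120 N, or if a joint passes its speed limit or range.

## Working session

There is one attempt and no reset: what is moved stays moved. The work goes in short steps, Python scripts to look and compute and a tool call to move; the robot and the scene stay as the last step left them, time stands still between calls to the robot, and variables do not carry over. Pictures are saved under pics/ and viewed, at most 10 in all, crops included, and the job is handed in when it is done.

Besides the shell and the picture viewer there is one more tool, called after "Call:" in YAML: its name, and indented under it one key for each argument. jog_arm: Moves the arm, as the interface text tells. Shifts and turns lie within -1 to 1; 1 stands for 0.06 m of shift or 90 degrees of turn. Its arguments: {"type":"object","properties":{"rows":{"type":"array"},"claw":{"type":"number"},"grip_force":{"type":"number"}},"required":["rows"]}

```bash
mkdir -p pics
python3 - <<'E'
from rig import readout, vision, spotter
import cv2
for c in ("top","side"):
    f=vision.camera(c); cv2.imwrite(f"pics/{c}0.png",f["frame"]); print(c,f["fx"],f["fy"],f["cx"],f["cy"],f["pose"].round(4).tolist() if hasattr(f["pose"],"round") else f["pose"])
    for n in ("cradle","leg","mortise","tang_hole","fork_hole","knob_top","pin_head","carving_mallet","wax_tin","bench_brush","offcut_block"):
        print(n,[([round(float(v),3) for v in d["at"]],round(float(d["score"]),2)) for d in spotter.look_for(n,c)[:3]])
s=readout.state(); print(s["time"],s["ee_rot"])
E
```

```text
top 468.0966277310808 468.0966277310808 310.3205077196722 238.67586021748218 [[-0.0037, 0.9972, -0.0744, 0.3918], [-1.0, -0.0036, 0.0014, -0.0503], [0.0011, 0.0744, 0.9972, 1.44], [0.0, 0.0, 0.0, 1.0]]
cradle [([0.513, -0.062, 0.018], 0.74)]
leg [([0.42, -0.092, 0.097], 0.79)]
mortise [([0.421, -0.091, 0.099], 0.75), ([0.388, 0.345, 0.029], 0.57)]
tang_hole [([0.414, -0.09, 0.097], 0.76)]
fork_hole [([0.597, 0.018, 0.101], 0.82)]
knob_top [([0.593, 0.022, 0.094], 0.8), ([0.533, 0.334, 0.01], 0.51)]
pin_head [([0.598, 0.015, 0.137], 0.59)]
carving_mallet [([0.323, -0.464, 0.033], 0.95)]
wax_tin [([0.377, 0.23, 0.025], 0.76), ([0.387, 0.348, 0.025], 0.19)]
bench_brush [([0.534, 0.333, 0.009], 0.9)]
offcut_block [([0.388, 0.347, 0.029], 0.89), ([0.534, 0.333, 0.008], 0.75)]
side 548.7459728686738 548.7459728686738 313.0942828889608 230.29079136993406 [[0.9998, 0.0181, 0.0091, 0.5026], [-0.0046, 0.6416, -0.767, -1.1219], [-0.0198, 0.7668, 0.6415, 0.9894], [0.0, 0.0, 0.0, 1.0]]
cradle [([0.514, -0.152, 0.018], 0.66)]
leg [([0.422, -0.103, 0.089], 0.92)]
mortise [([0.424, -0.104, 0.087], 0.71)]
tang_hole [([0.424, -0.106, 0.086], 0.95)]
fork_hole [([0.603, 0.003, 0.094], 0.87), ([0.515, -0.15, 0.019], 0.66), ([0.426, -0.107, 0.089], 0.6)]
knob_top [([0.605, 0.002, 0.096], 0.78)]
pin_head [([0.601, 0.007, 0.127], 0.57)]
carving_mallet [([0.327, -0.477, 0.03], 0.63)]
wax_tin [([0.376, 0.217, 0.025], 0.6)]
bench_brush [([0.535, 0.331, 0.014], 0.9)]
offcut_block [([0.393, 0.334, 0.026], 0.55), ([0.536, 0.33, 0.017], 0.33)]
1.2 [[-9.10301895e-01  4.13944995e-01 -1.27484836e-05]
 [ 4.13944995e-01  9.10301896e-01  4.92858321e-06]
 [ 1.36451311e-05 -7.90672332e-07 -1.00000000e+00]]
```

Run:
```python
import cv2
for c,(x0,y0,x1,y1) in dict(top=(190,200,430,380),side=(180,100,500,340)).items():
    a=cv2.imread(f"pics/{c}0.png")[y0:y1,x0:x1]; cv2.imwrite(f"pics/{c}0c.png",cv2.resize(a,(800,600),interpolation=cv2.INTER_CUBIC))
```

```text
(no output)
```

View pics/top0.png

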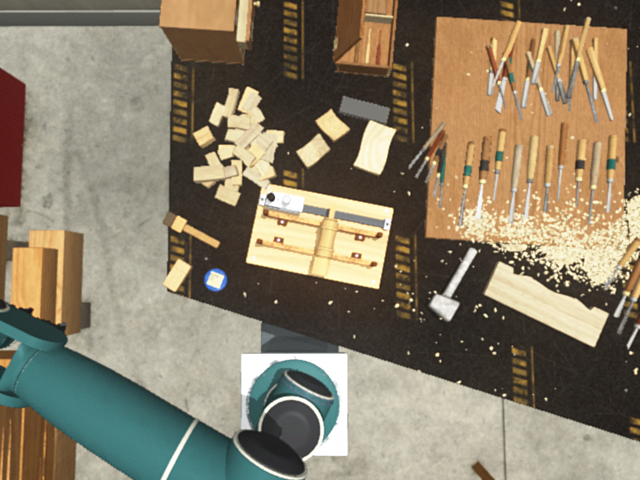

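View pics/side0c.png

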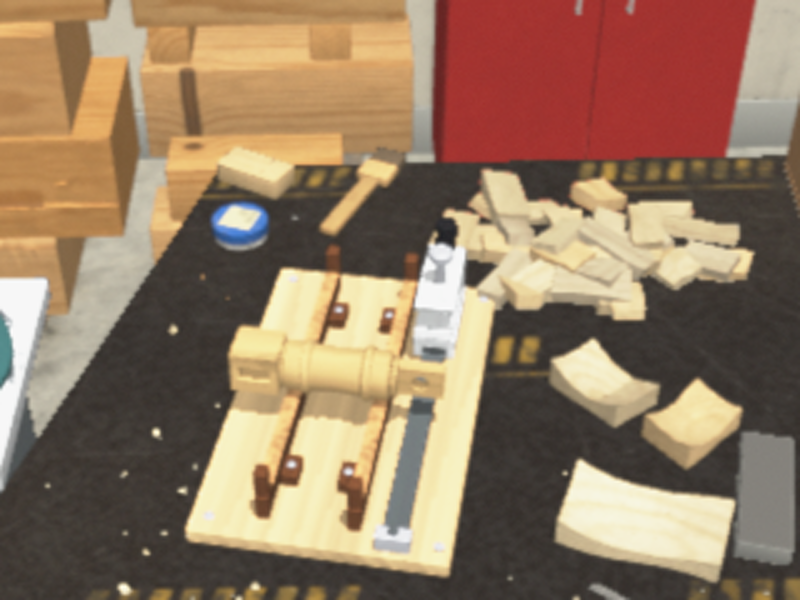

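The top picture shows the cradle with board corners near (272,184), (394,208), (380,288), (247,262). The fork's knob is at about (271,197), and the leg lies across the runners at about u=325. In the side picture, the mortise faces the side camera (cradle -y), so the leg has to roll about a quarter turn towards the fork.

View pics/top0c.png

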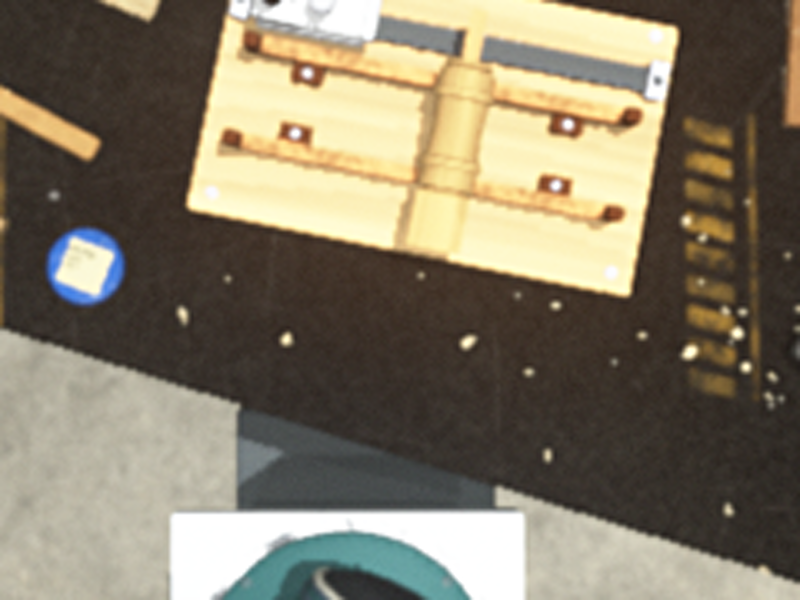

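Create h.py:
```python
import numpy as np
def ray(f,u,v,z):
    "world point on pixel ray at height z"
    P=np.array(f["pose"]); d=P[:3,:3]@np.array([(u-f["cx"])/f["fx"],-(v-f["cy"])/f["fy"],-1]); o=P[:3,3]
    return o+d*(z-o[2])/d[2]
def proj(f,p):
    P=np.array(f["pose"]); q=P[:3,:3].T@(np.array(p)-P[:3,3]); return np.array([f["cx"]+f["fx"]*q[0]/-q[2],f["cy"]+f["fy"]*q[1]/q[2]])
```

```text
(no output)
```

The crop shows the near board corners at (246,263) and (379,289) in full-image pixels and the far right one at (394,208). The leg's axis runs from about (318,276) to (332,211), and the pin head is near (286,201).

Run:
```python
from h import *; from rig import vision
import cv2
f=vision.camera("top"); s=vision.camera("side")
c=lambda u,v,z:ray(f,190+u/3.3333,200+v/3.3333,z)
NL,NR,FR=c(188,210,.018),c(630,297,.018),c(679,28,.018)
print(NL,NR,FR,np.linalg.norm(NL-NR),np.linalg.norm(NR-FR))
O=(NL+FR)/2; 
ex=(FR-NR); ey=(NL-NR); yaw=(np.arctan2(ex[1],ex[0])*.25+(np.arctan2(ey[1],ey[0])-np.pi/2)*.75)
R=np.array([[np.cos(yaw),-np.sin(yaw)],[np.sin(yaw),np.cos(yaw)]])
print("O",O,"yaw",np.degrees(yaw))
cr=lambda p:(R.T@(p[:2]-O[:2])).round(4)
for n,(u,v,z) in dict(blk=(428,252,.085),tang=(474,35,.08),waist=(453,128,.078),pin=(321,5,.136),gL=(250,45,.075),stopR1=(631,116,.078),stopR0=(613,213,.078),stopL0=(231,138,.078)).items(): print(n,cr(c(u,v,z)))
sc=lambda u,v,z:ray(s,180+u*.4,100+v*.4,z)
for n,(u,v,z) in dict(NL=(283,270,.018),NR=(188,537,.018),FR=(447,573,.018),FL=(492,290,.018),pin=(441,250,.136),knob=(447,224,.139)).items(): print("side",n,cr(sc(u,v,z)))
# overlay
b=cv2.resize(s["frame"][150:330,220:460],(800,600),interpolation=cv2.INTER_CUBIC); cv2.imwrite("pics/side1c.png",b)
```

```text
[0.4245407  0.14188357 0.018     ] [ 0.34427787 -0.25933554  0.018     ] [ 0.58988091 -0.30793355  0.018     ] 0.4091685376136427 0.2503649796141705
O [ 0.50721081 -0.08302499  0.018     ] yaw -11.282572339619202
blk [-0.1205 -0.016 ]
tang [ 0.0737 -0.0195]
waist [-0.0101 -0.017 ]
pin [0.066  0.1131]
gL [0.0278 0.1723]
stopR1 [ 0.0302 -0.168 ]
stopR0 [-0.0562 -0.168 ]
stopL0 [-0.056  0.172]
side NL [-0.1183  0.2059]
side NR [-0.1167 -0.2082]
side FR [ 0.1268 -0.2088]
side FL [0.1241 0.209 ]
side pin [0.0744 0.1173]
side knob [0.075  0.1598]
```

View pics/side1c.png

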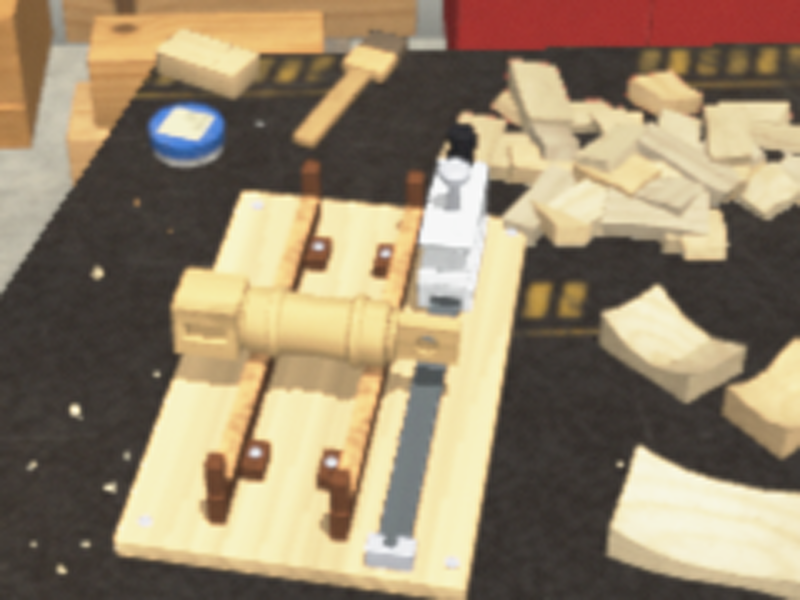

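Call:
jog_arm:
  rows:
    - {"turn": -0.0733}
    - {"turn": -0.0733}
    - {"x": -0.363, "y": -0.681, "z": 0.05}
    - {"x": -0.363, "y": -0.681, "z": 0.05}
    - {"x": -0.363, "y": -0.681, "z": 0.05}
    - {"x": -0.363, "y": -0.681, "z": 0.05}
    - {"x": -0.363, "y": -0.681, "z": 0.05}
    - {"x": -0.363, "y": -0.681, "z": 0.05}
    - {"x": -0.363, "y": -0.681, "z": 0.05}
    - {"x": -0.363, "y": -0.681, "z": 0.05}
    - {"x": -0.363, "y": -0.681, "z": 0.05}
    - {"x": -0.363, "y": -0.681, "z": 0.05}
    - {"x": -0.363, "y": -0.681, "z": 0.05}
    - {"x": -0.363, "y": -0.681, "z": 0.05}
    - {"x": -0.363, "y": -0.681, "z": 0.05}
    - {"x": -0.363, "y": -0.681, "z": 0.05}
    - {"x": -0.363, "y": -0.681, "z": 0.05}
    - {"x": -0.363, "y": -0.681, "z": 0.05}
    - {}
    - {}
  claw: -0.4

```text
invalid input
```

Run:
```python
from h import *; from rig import vision,readout,spotter
import cv2
f=vision.camera("wrist"); cv2.imwrite("pics/w0.png",f["frame"])
s=readout.state(); print(s["time"],s["tcp_pos"],s["ee_rot"][:2],s["opening"]); print(np.round(f["pose"],4).tolist(),f["fx"],f["cx"],f["cy"])
for n in ("leg","mortise","fork_hole","pin_head","tang_hole","knob_top"):
    print(n,[(np.round(d["at"],3),round(float(d["score"]),2)) for d in spotter.look_for(n,"wrist")[:2]])
```

```text
1.35 [0.27945223 0.61445744 0.24831668] [[-9.10282366e-01  4.13987938e-01  3.25856688e-05]
 [ 4.13987939e-01  9.10282366e-01  1.60073375e-05]] 1.0011882983021319
[[0.4141, -0.8785, -0.2383, 0.22], [0.9102, 0.3994, 0.1092, 0.6422], [-0.0008, -0.2622, 0.965, 0.3738], [0.0, 0.0, 0.0, 1.0]] 393.1266838081131 320.8394233897056 247.42838769897372
leg []
mortise []
fork_hole []
pin_head []
tang_hole []
knob_top []
```

View pics/w0.png

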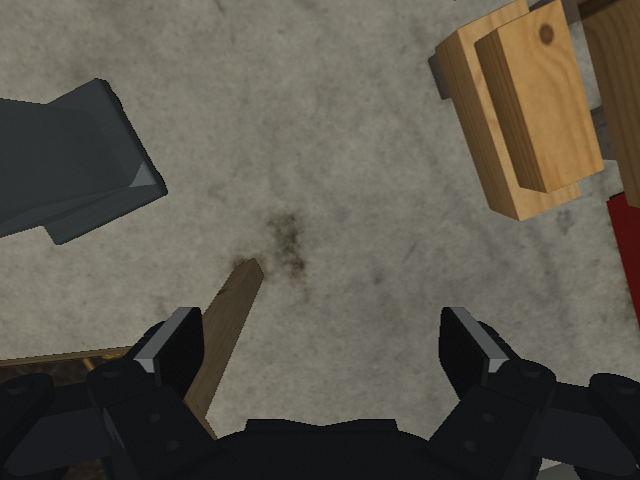

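The wrist picture shows only the floor and the fingers, because the move was refused. I'll send it again with all four fields in every row.

Call:
jog_arm:
  rows:
    - {"x": 0, "y": 0, "z": 0, "turn": -0.0733}
    - {"x": 0, "y": 0, "z": 0, "turn": -0.0733}
    - {"x": -0.363, "y": -0.681, "z": 0.05, "turn": 0}
    - {"x": -0.363, "y": -0.681, "z": 0.05, "turn": 0}
    - {"x": -0.363, "y": -0.681, "z": 0.05, "turn": 0}
    - {"x": -0.363, "y": -0.681, "z": 0.05, "turn": 0}
    - {"x": -0.363, "y": -0.681, "z": 0.05, "turn": 0}
    - {"x": -0.363, "y": -0.681, "z": 0.05, "turn": 0}
    - {"x": -0.363, "y": -0.681, "z": 0.05, "turn": 0}
    - {"x": -0.363, "y": -0.681, "z": 0.05, "turn": 0}
    - {"x": -0.363, "y": -0.681, "z": 0.05, "turn": 0}
    - {"x": -0.363, "y": -0.681, "z": 0.05, "turn": 0}
    - {"x": -0.363, "y": -0.681, "z": 0.05, "turn": 0}
    - {"x": -0.363, "y": -0.681, "z": 0.05, "turn": 0}
    - {"x": -0.363, "y": -0.681, "z": 0.05, "turn": 0}
    - {"x": -0.363, "y": -0.681, "z": 0.05, "turn": 0}
    - {"x": -0.363, "y": -0.681, "z": 0.05, "turn": 0}
    - {"x": -0.363, "y": -0.681, "z": 0.05, "turn": 0}
    - {"x": 0, "y": 0, "z": 0, "turn": 0}
    - {"x": 0, "y": 0, "z": 0, "turn": 0}
  claw: -0.4

```text
time: 4.15
tcp_pos: [0.4934, -0.0946, 0.2003]
ee_rot: [[-0.981, 0.196, -0.0], [0.196, 0.981, 0.0], [0.0, 0.0, -1.0]]
wrist_force: [-0.1, 0.1, -0.1]
opening: 0.697
grasp_force: 0.0
```

Run:
```python
from h import *; from rig import vision,readout,spotter
import cv2
f=vision.camera("wrist"); cv2.imwrite("pics/w1.png",f["frame"])
s=readout.state(); print(s["time"],s["tcp_pos"],s["ee_rot"][:2],s["opening"]); print(np.round(f["pose"],4).tolist())
for n in ("leg","mortise","fork_hole","pin_head","tang_hole","knob_top"):
    print(n,[(np.round(d["at"],3),round(float(d["score"]),2)) for d in spotter.look_for(n,"wrist")[:2]])
```

```text
4.2 [ 0.49342381 -0.09422254  0.20041055] [[-9.80818770e-01  1.94921852e-01  1.07664795e-04]
 [ 1.94921864e-01  9.80818766e-01  1.20199201e-04]] 0.7023289598428378
[[0.1959, -0.9465, -0.2566, 0.4293], [0.9806, 0.1889, 0.052, -0.0813], [-0.0007, -0.2618, 0.9651, 0.3258], [0.0, 0.0, 0.0, 1.0]]
leg [(array([ 0.414, -0.089,  0.1  ]), 0.74)]
mortise [(array([ 0.414, -0.085,  0.102]), 0.79)]
fork_hole [(array([0.587, 0.043, 0.081]), 0.7)]
pin_head []
tang_hole [(array([ 0.414, -0.084,  0.097]), 0.59)]
knob_top [(array([0.589, 0.044, 0.08 ]), 0.73)]
```

View pics/w1.png

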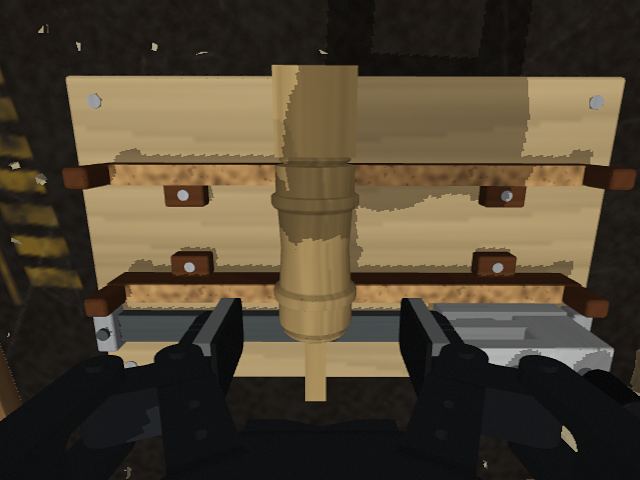

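The picture shows the leg straddled by the fingers, with its axis near u=316. The tang is edge-on (u 305-326 at v=380) and the block is square to the view, so the mortise is about 90° off.

```bash
cat >> h.py <<'E'
O=np.array([.5072,-.0830]); yaw=np.radians(-11.28)
R=np.array([[np.cos(yaw),-np.sin(yaw)],[np.sin(yaw),np.cos(yaw)]])
cr=lambda p:(R.T@(np.array(p)[:2]-O)).round(4)
E
python3 - <<'E'
from h import *
f=dict(fx=393.13,fy=393.13,cx=320.84,cy=247.43,pose=np.array([[0.1959, -0.9465, -0.2566, 0.4293], [0.9806, 0.1889, 0.052, -0.0813], [-0.0007, -0.2618, 0.9651, 0.3258],[0,0,0,1]]))
print("tcp",cr([.4934,-.0942]),"yaw tool",np.degrees(np.arctan2(-.1949,.9808)))
for n,(u,v,z) in dict(bTL=(66,77,.018),bTR=(624,80,.018),stopTL=(64,176,.078),stopTR=(635,178,.078),stopBL=(86,303,.078),stopBR=(608,306,.078),runT0=(300,165,.05),runT1=(450,164,.05),runT1b=(450,187,.05),runB0=(450,285,.05),runB1=(450,308,.05),blkL=(273,110,.09),blkR=(357,110,.09),waistL=(281,240,.077),waistR=(351,240,.077),tangL=(305,380,.092),tangR=(326,380,.092),blockend=(315,66,.098),tangend=(315,401,.092),forkmouthTop=(430,312,.096),forkside=(430,346,.096)).items(): print(n,cr(ray(f,u,v,z)))
E
```

```text
tcp [-0.0113 -0.0137] yaw tool -11.239140101694979
bTL [-0.1215 -0.1988]
bTR [-0.1193  0.2066]
stopTL [-0.0556 -0.1737]
stopTR [-0.0543  0.1819]
stopBL [ 0.0296 -0.1734]
stopBR [0.0318 0.1815]
runT0 [-0.0607 -0.0281]
runT1 [-0.0613  0.075 ]
runT1b [-0.0456  0.0763]
runB0 [0.0271 0.0826]
runB1 [0.0457 0.0841]
blkL [-0.0936 -0.0409]
blkR [-0.0936  0.0068]
waistL [-0.0143 -0.0398]
waistR [-0.0143  0.0059]
tangL [ 0.0799 -0.0245]
tangR [ 0.0799 -0.0103]
blockend [-0.1152 -0.0168]
tangend [ 0.0964 -0.0178]
forkmouthTop [0.028  0.0554]
forkside [0.052  0.0571]
```

Call:
jog_arm:
  rows:
    - {"x": 0, "y": -0.0567, "z": 0, "turn": 0}
    - {"x": 0, "y": 0, "z": 0.334, "turn": 0}
    - {"x": 0, "y": 0, "z": 0.334, "turn": 0}
    - {"x": 0, "y": 0, "z": 0.334, "turn": 0}
    - {"x": 0, "y": 0, "z": 0.334, "turn": 0}
    - {"x": 0, "y": 0, "z": 0.334, "turn": 0}
    - {"x": 0, "y": 0, "z": 0.334, "turn": 0}
    - {"x": 0, "y": 0, "z": 0, "turn": 0}

```text
time: 5.5
tcp_pos: [0.4922, -0.0979, 0.0782]
ee_rot: [[-0.981, 0.195, -0.003], [0.195, 0.981, 0.001], [0.003, 0.0, -1.0]]
wrist_force: [0.0, 0.2, 0.8]
opening: 0.7
grasp_force: 0.0
```

Call:
jog_arm:
  rows:
    - {"x": 0, "y": 0, "z": 0, "turn": 0}
    - {"x": 0, "y": 0, "z": 0, "turn": 0}
    - {"x": 0, "y": 0.03, "z": 0, "turn": 0}
    - {"x": 0, "y": 0.05, "z": 0, "turn": 0}
    - {"x": 0, "y": 0.05, "z": 0, "turn": 0}
    - {"x": 0, "y": 0.05, "z": 0, "turn": 0}
    - {"x": 0, "y": 0.05, "z": 0, "turn": 0}
    - {"x": 0, "y": 0.05, "z": 0, "turn": 0}
    - {"x": 0, "y": 0.05, "z": 0, "turn": 0}
    - {"x": 0, "y": 0.05, "z": 0, "turn": 0}
    - {"x": 0, "y": 0.05, "z": 0, "turn": 0}
    - {"x": 0, "y": 0.05, "z": 0, "turn": 0}
    - {"x": 0, "y": 0.05, "z": 0, "turn": 0}
    - {"x": 0, "y": 0.04, "z": 0, "turn": 0}
    - {"x": 0, "y": 0.03, "z": 0, "turn": 0}
    - {"x": 0, "y": 0, "z": 0, "turn": 0}
    - {"x": 0, "y": 0, "z": 0, "turn": 0}
  claw: -0.2

```text
time: 7.62
tcp_pos: [0.4999, -0.0628, 0.0801]
ee_rot: [[-0.981, 0.195, 0.0], [0.195, 0.981, -0.0], [-0.0, -0.0, -1.0]]
wrist_force: [0.8, -0.5, -0.9]
opening: 0.598
grasp_force: 0.0
```

Run:
```python
from h import *; from rig import vision,readout,spotter
import cv2
f=vision.camera("wrist"); cv2.imwrite("pics/w2.png",f["frame"])
s=readout.state(); print(s["time"],s["tcp_pos"],cr(s["tcp_pos"]),s["opening"],s["wrist_force"]); print(np.round(f["pose"],4).tolist())
```

```text
7.675 [ 0.49990223 -0.06286181  0.08005682] [-0.0111  0.0183] 0.5945532218938167 [-0.87626929 -0.32425686  0.27150509]
[[0.1954, -0.9465, -0.2567, 0.4358], [0.9807, 0.1884, 0.0521, -0.0495], [-0.0009, -0.262, 0.9651, 0.2055], [0.0, 0.0, 0.0, 1.0]]
```

View pics/w2.png

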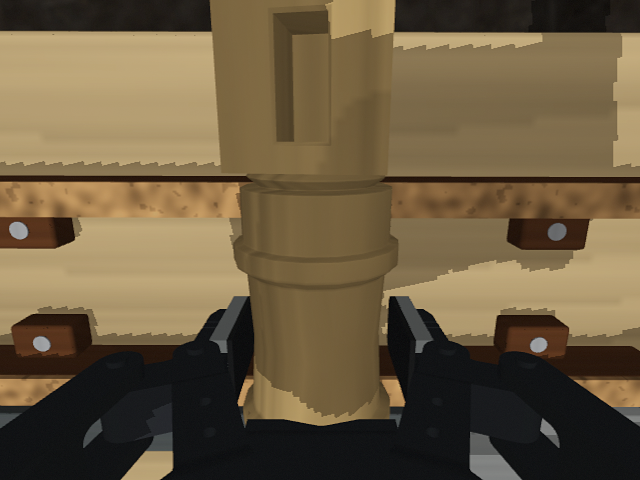

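The mortise now shows near the top, at about u 275-330 and v 10-143, slightly left of the axis. The leg still needs a little more roll.

```bash
python3 - <<'E'
from h import *
f=dict(fx=393.13,fy=393.13,cx=320.84,cy=247.43,pose=np.array([[0.1954, -0.9465, -0.2567, 0.4358], [0.9807, 0.1884, 0.0521, -0.0495], [-0.0009, -0.262, 0.9651, 0.2055],[0,0,0,1]]))
a=[cr(ray(f,u,v,.082)) for u,v in((250,300),(383,300),(246,320),(385,320))]; print(a)
b=[cr(ray(f,u,v,.097)) for u,v in((275,100),(330,100),(216,100),(391,100))]; print(b)
E
cat > ang.py <<'E'
E
```

```text
[array([-0.0246, -0.0052]), array([-0.0247,  0.0398]), array([-0.0173, -0.0069]), array([-0.0173,  0.0408])]
[array([-0.0868,  0.0069]), array([-0.0868,  0.0212]), array([-0.0868, -0.0084]), array([-0.0868,  0.037 ])]
```

Call:
jog_arm:
  rows:
    - {"x": 0, "y": 0.025, "z": 0, "turn": 0}
    - {"x": 0, "y": 0.025, "z": 0, "turn": 0}
    - {"x": 0, "y": 0.02, "z": 0, "turn": 0}
    - {"x": 0, "y": 0, "z": 0, "turn": 0}
    - {"x": 0, "y": -0.01, "z": 0, "turn": 0}
    - {"x": 0, "y": -0.01, "z": 0, "turn": 0}
    - {"x": 0, "y": -0.01, "z": 0, "turn": 0}
    - {"x": 0, "y": 0, "z": 0, "turn": 0}
    - {"x": 0, "y": 0, "z": -0.3, "turn": 0}
    - {"x": 0, "y": 0, "z": -0.4, "turn": 0}
    - {"x": 0, "y": 0, "z": -0.5, "turn": 0}
    - {"x": 0, "y": 0, "z": -0.5, "turn": 0}
    - {"x": 0, "y": 0, "z": -0.3, "turn": 0}
    - {"x": 0, "y": 0, "z": 0, "turn": 0}
    - {"x": 0, "y": 0, "z": 0, "turn": 0}

```text
time: 9.55
tcp_pos: [0.5001, -0.0604, 0.199]
ee_rot: [[-0.981, 0.195, -0.001], [0.195, 0.981, 0.0], [0.001, 0.0, -1.0]]
wrist_force: [-0.1, 0.8, -0.0]
opening: 0.599
grasp_force: 0.0
```

Run:
```python
from h import *; from rig import vision,readout,spotter
import cv2
f=vision.camera("wrist"); cv2.imwrite("pics/w3.png",cv2.resize(f["frame"][40:430,170:640],(720,598),interpolation=cv2.INTER_CUBIC))
s=readout.state(); print(s["time"],s["tcp_pos"],cr(s["tcp_pos"]),s["opening"],s["wrist_force"]); print(np.round(f["pose"],4).tolist())
```

```text
9.6 [ 0.50000922 -0.06037703  0.19883366] [-0.0115  0.0208] 0.6002471524311124 [0.37488591 0.27407987 0.09482004]
[[0.1954, -0.9468, -0.2555, 0.4361], [0.9807, 0.1884, 0.0519, -0.0471], [-0.001, -0.2607, 0.9654, 0.3246], [0.0, 0.0, 0.0, 1.0]]
```

View pics/w3.png

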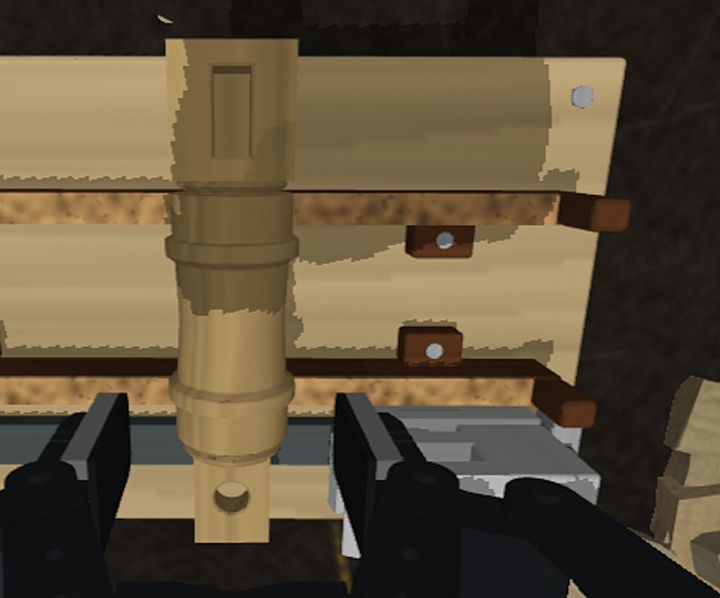

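The mortise (u 211-252) and tang hole (u≈232) are both centred on the leg, right under the camera, so the leg is level to within a few degrees. Next is the knob.

Call:
jog_arm:
  rows:
    - {"x": -0.285, "y": 0.447, "z": -0.05, "turn": 0}
    - {"x": -0.285, "y": 0.447, "z": -0.05, "turn": 0}
    - {"x": -0.285, "y": 0.447, "z": -0.05, "turn": 0}
    - {"x": -0.285, "y": 0.447, "z": -0.05, "turn": 0}
    - {"x": -0.285, "y": 0.447, "z": -0.05, "turn": 0}
    - {"x": 0, "y": 0, "z": 0, "turn": 0.1}
    - {"x": 0, "y": 0, "z": 0, "turn": 0.1}
    - {"x": 0, "y": 0, "z": 0, "turn": 0.1}
    - {"x": 0, "y": 0, "z": 0, "turn": 0.1}
    - {"x": 0, "y": 0, "z": 0, "turn": 0.1}
    - {"x": 0, "y": 0, "z": 0, "turn": 0.1}
    - {"x": 0, "y": 0, "z": 0, "turn": 0.1}
    - {"x": 0, "y": 0, "z": 0, "turn": 0.1}
    - {"x": 0, "y": 0, "z": 0, "turn": 0.1}
    - {"x": 0, "y": 0, "z": 0, "turn": 0.1}
    - {"x": 0, "y": 0, "z": 0, "turn": 0}
    - {"x": 0, "y": 0, "z": 0, "turn": 0}
  claw: -0.5

```text
time: 11.72
tcp_pos: [0.6103, 0.0544, 0.2145]
ee_rot: [[0.192, 0.981, -0.001], [0.981, -0.192, -0.0], [-0.0, -0.001, -1.0]]
wrist_force: [0.4, -0.1, -0.2]
opening: 0.747
grasp_force: 0.0
```

Run:
```python
from h import *; from rig import vision,readout,spotter
import cv2
g=dict(fx=393.13,fy=393.13,cx=320.84,cy=247.43,pose=np.array([[0.1954, -0.9468, -0.2555, 0.4361], [0.9807, 0.1884, 0.0519, -0.0471], [-0.001, -0.2607, 0.9654, 0.3246],[0,0,0,1]]))
for u,v,z in((232,496,.082),(231.5,110,.098),(232,110,.098)): print("leg",cr(ray(g,170+u/1.532,40+v/1.532,z)))
f=vision.camera("wrist"); cv2.imwrite("pics/w4.png",f["frame"])
s=readout.state(); print(s["time"],s["tcp_pos"],cr(s["tcp_pos"]),s["opening"],s["qpos"]); print(np.round(f["pose"],4).tolist())
for n in ("fork_hole","pin_head","tang_hole","knob_top"):
    print(n,[(np.round(d["at"],3),cr(d["at"]),round(float(d["score"]),2)) for d in spotter.look_for(n,"wrist")[:2]])
```

```text
leg [0.0725 0.0215]
leg [-0.0923  0.0212]
leg [-0.0923  0.0214]
11.775 [0.6103221  0.05439027 0.21458656] [0.0743 0.1549] 0.7542289362075939 [ 2.70840095e+00 -4.33170339e-01  9.30839154e+01 -2.09936545e-03
  8.73883039e+01  1.37941179e+01]
[[0.9814, 0.1851, 0.0507, 0.6237], [-0.1919, 0.947, 0.2576, 0.1196], [-0.0003, -0.2625, 0.9649, 0.3399], [0.0, 0.0, 0.0, 1.0]]
fork_hole [(array([0.602, 0.038, 0.097]), array([0.0689, 0.1367]), 0.61)]
pin_head [(array([0.6  , 0.023, 0.136]), array([0.0703, 0.1222]), 0.86)]
tang_hole [(array([ 0.58 , -0.065,  0.082]), array([0.0681, 0.0321]), 0.94)]
knob_top [(array([0.608, 0.033, 0.095]), array([0.0759, 0.1331]), 0.58), (array([0.603, 0.017, 0.136]), array([0.0742, 0.1167]), 0.34)]
```

View pics/w4.png

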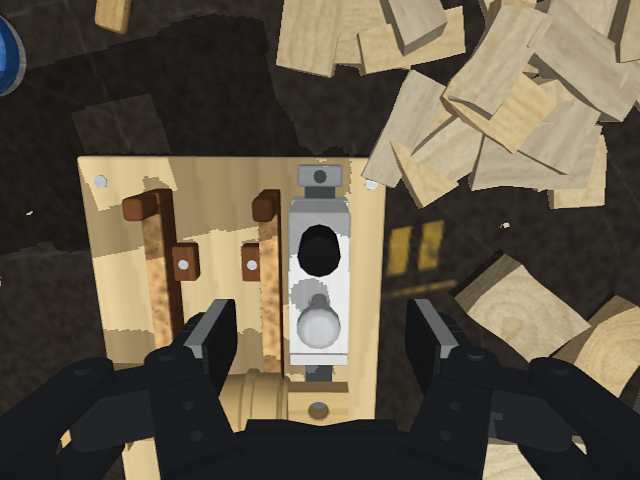

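The knob's top is near (319,253), the pin head near (318,327) and the tang hole near (318,410).

Run:
```python
from h import *
f=dict(fx=393.13,fy=393.13,cx=320.84,cy=247.43,pose=np.array([[0.9814, 0.1851, 0.0507, 0.6237], [-0.1919, 0.947, 0.2576, 0.1196], [-0.0003, -0.2625, 0.9649, 0.3399],[0,0,0,1]]))
for n,(u,v,z) in dict(knob=(319,253,.139),pin=(318,327,.136),tang=(318,410,.082),mouth=(318,355,.096)).items(): print(n,cr(ray(f,u,v,z)))
```

```text
knob [0.0738 0.1637]
pin [0.0733 0.1191]
tang [0.0731 0.0222]
mouth [0.0731 0.0777]
```

Call:
jog_arm:
  rows:
    - {"x": 0.147, "y": -0.008, "z": 0, "turn": 0}
    - {"x": 0, "y": 0, "z": 0.365, "turn": 0}
    - {"x": 0, "y": 0, "z": 0.365, "turn": 0}
    - {"x": 0, "y": 0, "z": 0.365, "turn": 0}
    - {"x": 0, "y": 0, "z": 0.365, "turn": 0}
    - {"x": 0, "y": 0, "z": 0, "turn": 0}
    - {"x": 0, "y": 0, "z": 0, "turn": 0}

```text
time: 12.85
tcp_pos: [0.612, 0.0631, 0.128]
ee_rot: [[0.195, 0.981, 0.001], [0.981, -0.195, 0.0], [0.0, 0.001, -1.0]]
wrist_force: [0.0, -0.4, 0.2]
opening: 0.755
grasp_force: 0.0
```

Call:
jog_arm:
  rows:
    - {"x": 0, "y": 0, "z": 0, "turn": 0}
    - {"x": 0, "y": 0, "z": 0, "turn": 0}
    - {"x": 0, "y": 0, "z": 0, "turn": 0}
    - {"x": 0, "y": 0, "z": 0, "turn": 0}
    - {"x": 0, "y": 0, "z": 0, "turn": 0}
    - {"x": 0, "y": 0, "z": 0, "turn": 0}
    - {"x": 0, "y": 0, "z": 0, "turn": 0}
    - {"x": 0, "y": 0, "z": 0, "turn": 0}
  claw: 1
  grip_force: 30

```text
time: 13.85
tcp_pos: [0.6109, 0.0634, 0.1283]
ee_rot: [[0.195, 0.981, -0.002], [0.981, -0.195, 0.0], [0.0, -0.002, -1.0]]
wrist_force: [-13.9, 2.0, 9.5]
opening: 0.267
grasp_force: 29.5
```

Call:
jog_arm:
  rows:
    - {"x": 0, "y": -0.015, "z": 0, "turn": 0}
    - {"x": -0.1, "y": 0, "z": 0, "turn": 0}
    - {"x": -0.15, "y": 0, "z": 0, "turn": 0}
    - {"x": -0.15, "y": 0, "z": 0, "turn": 0}
    - {"x": -0.15, "y": 0, "z": 0, "turn": 0}
    - {"x": -0.15, "y": 0, "z": 0, "turn": 0}
    - {"x": -0.15, "y": 0, "z": 0, "turn": 0}
    - {"x": -0.15, "y": 0, "z": 0, "turn": 0}
    - {"x": -0.1, "y": 0, "z": 0, "turn": 0}
    - {"x": 0, "y": 0, "z": 0, "turn": 0}
    - {"x": 0, "y": 0, "z": 0, "turn": 0}

```text
time: 15.22
tcp_pos: [0.5976, -0.0018, 0.1283]
ee_rot: [[0.195, 0.981, -0.0], [0.981, -0.195, -0.0], [-0.0, -0.0, -1.0]]
wrist_force: [-8.2, -0.3, 7.5]
opening: 0.27
grasp_force: 29.7
```

Call:
jog_arm:
  rows:
    - {"x": -0.1, "y": 0, "z": 0, "turn": 0}
    - {"x": -0.1, "y": 0, "z": 0, "turn": 0}
    - {"x": -0.1, "y": 0, "z": 0, "turn": 0}
    - {"x": -0.1, "y": 0, "z": 0, "turn": 0}
    - {"x": -0.05, "y": 0, "z": 0, "turn": 0}
    - {"x": 0, "y": 0, "z": 0, "turn": 0}
    - {"x": 0, "y": 0, "z": 0, "turn": 0}

```text
time: 16.1
tcp_pos: [0.5923, -0.0281, 0.1283]
ee_rot: [[0.195, 0.981, -0.0], [0.981, -0.195, -0.0], [-0.0, -0.0, -1.0]]
wrist_force: [-8.2, 0.2, 8.0]
opening: 0.268
grasp_force: 29.8
```

Run:
```python
from h import *; from rig import vision,readout
import cv2
s=readout.state(); print(s["time"],cr(s["tcp_pos"]),s["wrist_force"])
f=vision.camera("top"); w=vision.camera("wrist"); d=vision.camera("side")
for n,i in(("t",f),("w",w),("s",d)): cv2.imwrite(f"pics/{n}5.png",i["frame"])
print(np.round(w["pose"],4).tolist())
c=proj(d,[*(O+R@[.0735,.0215]),.1]).astype(int); x,y=c; print(c)
a=cv2.resize(d["frame"][y-70:y+50,x-80:x+80],(400,300),interpolation=cv2.INTER_CUBIC)
b=cv2.resize(w["frame"][180:480,120:520],(400,300))
cv2.imwrite("pics/c5.png",np.hstack([a,b]))
```

```text
16.1 [0.0727 0.0704] [-8.24988281  0.19350611  8.04024895]
[[0.9807, 0.1887, 0.0512, 0.6059], [-0.1955, 0.9463, 0.2576, 0.0371], [0.0001, -0.2626, 0.9649, 0.2537], [0.0, 0.0, 0.0, 1.0]]
[350 234]
```

View pics/c5.png

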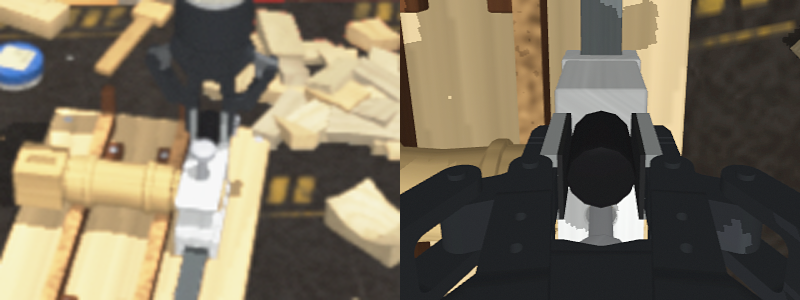

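The side view shows the fork sliding over the tang, and the fingers hold the knob centrally. About 4 mm remain.

Call:
jog_arm:
  rows:
    - {"x": -0.023, "y": 0, "z": 0, "turn": 0}
    - {"x": -0.023, "y": 0, "z": 0, "turn": 0}
    - {"x": -0.02, "y": 0, "z": 0, "turn": 0}
    - {"x": 0, "y": 0, "z": 0, "turn": 0}
    - {"x": 0, "y": 0, "z": 0, "turn": 0}

```text
time: 16.88
tcp_pos: [0.5916, -0.0317, 0.1283]
ee_rot: [[0.195, 0.981, -0.0], [0.981, -0.195, 0.0], [0.0, -0.0, -1.0]]
wrist_force: [-7.1, 2.6, 8.5]
opening: 0.268
grasp_force: 29.8
```

Call:
jog_arm:
  rows:
    - {"x": 0, "y": 0, "z": 0, "turn": 0}
    - {"x": 0, "y": 0, "z": 0, "turn": 0}
    - {"x": 0, "y": 0, "z": 0, "turn": 0}
    - {"x": 0, "y": 0, "z": -0.2, "turn": 0}
    - {"x": 0, "y": 0, "z": -0.4, "turn": 0}
    - {"x": 0, "y": 0, "z": -0.4, "turn": 0}
    - {"x": 0, "y": 0, "z": -0.4, "turn": 0}
    - {"x": 0, "y": 0, "z": 0, "turn": 0}
    - {"x": 0, "y": 0, "z": 0, "turn": 0}
  claw: -0.5

```text
time: 18.0
tcp_pos: [0.5917, -0.0318, 0.211]
ee_rot: [[0.195, 0.981, -0.0], [0.981, -0.195, 0.0], [-0.0, -0.0, -1.0]]
wrist_force: [0.1, -0.0, -0.7]
opening: 0.751
grasp_force: 0.0
```

Run:
```python
from h import *; from rig import vision,readout,spotter
import cv2
s=readout.state(); print(s["time"],cr(s["tcp_pos"]),s["tcp_pos"])
for c in("wrist","top","side"):
    f=vision.camera(c); cv2.imwrite(f"pics/{c}6.png",f["frame"])
    for n in ("pin_head","knob_top","mortise"):
        print(c,n,[(cr(d["at"]),round(float(d["at"][2]),3),round(float(d["score"]),2)) for d in spotter.look_for(n,c)[:2]])
# knob blob in wrist image
f=vision.camera("wrist"); g=cv2.cvtColor(f["frame"],cv2.COLOR_BGR2GRAY)
p=proj(f,[*(O+R@[.0735,.0662]),.139]); q=proj(f,[*(O+R@[.0735,.0212]),.136]); print("expect knob",p,"pin",q)
m=(g<40).astype(np.uint8); n,l,st,ce=cv2.connectedComponentsWithStats(m)
for i in range(1,n):
    if 500<st[i,4]<6000: print(st[i],ce[i].round(1))
m=(g>60).astype(np.uint8)
u,v=int(q[0]),int(q[1])
print(g[max(0,v-40):min(480,v+44):6,max(0,u-42):u+43:6])
```

```text
18.0 [0.0728 0.0668] [ 0.59169859 -0.03177751  0.21097923]
wrist pin_head [(array([0.0719, 0.0241]), 0.135, 0.76)]
wrist knob_top [(array([0.0721, 0.0406]), 0.093, 0.72)]
wrist mortise [(array([-0.0918,  0.0246]), 0.099, 0.57)]
top pin_head []
top knob_top [(array([0.0604, 0.025 ]), 0.096, 0.49)]
top mortise [(array([-0.1908,  0.2852]), 0.026, 0.21)]
side pin_head [(array([0.0719, 0.0129]), 0.126, 0.49)]
side knob_top [(array([0.0798, 0.0044]), 0.097, 0.56)]
side mortise [(array([-0.0891, -0.0011]), 0.089, 0.63)]
expect knob [320.50217496 271.70994733] pin [320.50734205 345.18683726]
[ 279    0  110   35 2084] [337.6  15.1]
[249  59  34 218 744] [274.5 139.9]
[ 145   66   34  206 2360] [161.7 167.1]
[ 300  240   42   54 1415] [317.8 264.8]
[[131 153 214 160 158 160 159 160 157 230 229 229 218 190 188]
 [137 158 190 161 157 159  89  95  91 161 229 229 215 190 187]
 [144 169 191 160 158 152  91  96  92 215 229 229 210 190 188]
 [141 172 165 230 157 140  99  97  96 115 229 229 203 190 193]
 [127 157 165 227 180 126 167 170 168 152 152 229 201 189 197]
 [100 140 189 227 130 172 191 203 200 176 151 229 199 188 197]
 [164 105 189 227 163 192 196 198 201 195 174 230 198 188 197]
 [185  62 180 227 165 198 194 196 198 199 178 229 193 188 197]
 [175  63 181 225 158 196 192 193 196 195 174 228 187 188 196]
 [155  23 181 225 221 170 190 192 193 174 228 227 188 186 196]
 [167  25 180 227 221 223 229 204 222 228 228 228 183 194 196]
 [182  24 187 214 215 215 215 215 215 216 216 216 184 199 197]
 [170  26 188 212 212 215 214 215 215 215 213 214 185 198 197]
 [186  28 186 195 192  95 100  99 101 102 188 183 186 198 197]]
```

Call:
jog_arm:
  rows:
    - {"x": -0.25, "y": 0, "z": 0, "turn": 0}
    - {"x": -0.25, "y": 0, "z": 0, "turn": 0}
    - {"x": -0.255, "y": 0, "z": 0, "turn": 0}
    - {"x": 0, "y": 0, "z": 0, "turn": 0}
    - {"x": 0, "y": 0, "z": 0, "turn": 0}
    - {"x": 0, "y": 0, "z": 0.3, "turn": 0}
    - {"x": 0, "y": 0, "z": 0.3, "turn": 0}
    - {"x": 0, "y": 0, "z": 0.25, "turn": 0}
    - {"x": 0, "y": 0, "z": 0.1, "turn": 0}
    - {"x": 0, "y": 0, "z": 0, "turn": 0}
    - {"x": 0, "y": 0, "z": 0, "turn": 0}
  claw: 1

```text
time: 20.02
tcp_pos: [0.5833, -0.0762, 0.1551]
ee_rot: [[0.195, 0.981, 0.001], [0.981, -0.195, -0.0], [0.0, 0.001, -1.0]]
wrist_force: [-0.5, 0.0, 0.3]
opening: 0.001
grasp_force: 0.0
```

Call:
jog_arm:
  rows:
    - {"x": 0, "y": 0, "z": 0.06, "turn": 0}
    - {"x": 0, "y": 0, "z": 0.06, "turn": 0}
    - {"x": 0, "y": 0, "z": 0.06, "turn": 0}
    - {"x": 0, "y": 0, "z": 0.06, "turn": 0}
    - {"x": 0, "y": 0, "z": 0, "turn": 0}
    - {"x": 0, "y": 0, "z": 0, "turn": 0}

```text
time: 20.78
tcp_pos: [0.5828, -0.0762, 0.1398]
ee_rot: [[0.195, 0.981, -0.001], [0.981, -0.195, 0.0], [-0.0, -0.001, -1.0]]
wrist_force: [0.7, 0.4, -0.5]
opening: 0.003
grasp_force: 0.0
```

Call:
jog_arm:
  rows:
    - {"x": 0, "y": 0, "z": 0.05, "turn": 0}
    - {"x": 0, "y": 0, "z": 0.05, "turn": 0}
    - {"x": 0, "y": 0, "z": 0.05, "turn": 0}
    - {"x": 0, "y": 0, "z": 0.05, "turn": 0}

```text
time: 21.28
tcp_pos: [0.583, -0.0762, 0.1279]
ee_rot: [[0.195, 0.981, -0.0], [0.981, -0.195, 0.0], [-0.0, -0.0, -1.0]]
wrist_force: [-0.5, 0.0, 2.7]
opening: -0.0
grasp_force: 1.2
```

Call:
jog_arm:
  rows:
    - {"x": 0, "y": 0, "z": 0.03, "turn": 0}
    - {"x": 0, "y": 0, "z": 0.03, "turn": 0}

```text
time: 21.52
tcp_pos: [0.5832, -0.0762, 0.1248]
ee_rot: [[0.195, 0.981, 0.001], [0.981, -0.195, -0.0], [0.0, 0.001, -1.0]]
wrist_force: [-5.7, 1.4, 18.3]
opening: -0.004
grasp_force: 8.8
```

Call:
jog_arm:
  rows:
    - {"x": 0, "y": 0, "z": 0.015, "turn": 0}
    - {"x": 0, "y": 0, "z": 0, "turn": 0}
    - {"x": 0, "y": 0, "z": 0, "turn": 0}

```text
time: 21.9
tcp_pos: [0.5832, -0.0763, 0.1248]
ee_rot: [[0.195, 0.981, 0.001], [0.981, -0.195, -0.0], [-0.0, 0.001, -1.0]]
wrist_force: [-7.0, 1.3, 14.4]
opening: 0.002
grasp_force: 7.2
```

Call:
jog_arm:
  rows:
    - {"x": 0, "y": 0, "z": -0.1, "turn": 0}
    - {"x": 0, "y": 0, "z": -0.4, "turn": 0}
    - {"x": 0, "y": 0, "z": -0.4, "turn": 0}
    - {"x": 0, "y": 0, "z": -0.4, "turn": 0}
    - {"x": 0.6, "y": -0.6, "z": -0.1, "turn": 0}
    - {"x": 0.6, "y": -0.6, "z": -0.1, "turn": 0}
    - {"x": 0, "y": 0, "z": 0, "turn": 0}
    - {"x": 0, "y": 0, "z": 0, "turn": 0}

```text
time: 22.9
tcp_pos: [0.5266, 0.0083, 0.2136]
ee_rot: [[0.195, 0.981, 0.0], [0.981, -0.195, -0.0], [-0.0, 0.0, -1.0]]
wrist_force: [-0.2, 0.2, -1.1]
opening: 0.005
grasp_force: 0.0
```

Run:
```python
from h import *; from rig import vision,readout,spotter
import cv2
s=readout.state(); print(s["time"],cr(s["tcp_pos"]),s["tcp_pos"])
f=vision.camera("wrist"); cv2.imwrite(f"pics/wrist7.png",f["frame"])
for n in ("pin_head","mortise"):
        print(n,[(cr(d["at"]),round(float(d["at"][2]),3),round(float(d["score"]),2)) for d in spotter.look_for(n,"wrist")[:2]])
g=cv2.cvtColor(f["frame"],cv2.COLOR_BGR2GRAY)
for n,(x,y,z) in dict(pin=(.073,.0215,.108),mort=(-.091,.0215,.098)).items():
    u,v=proj(f,[*(O+R@[x,y]),z]).astype(int); print(n,u,v); print(g[max(0,v-48):min(480,v+49):6,max(0,u-60):u+61:6])
```

```text
22.9 [0.0012 0.0934] [0.5266374  0.00832473 0.21359133]
pin_head [(array([0.0727, 0.0319]), 0.106, 0.54), (array([-0.1845,  0.251 ]), 0.015, 0.32)]
mortise [(array([-0.0938,  0.0343]), 0.093, 0.58)]
pin 428 358
[[115 111  87  92 108 191 234 234 235  15  16  46  58  55  51  48  42  42
   37  38  37]
 [129 126  96 131 100 204 235 234 233 207  16  51  50  51  47  45  41  41
   39  41  40]
 [147 146 124 137 124 241 235 235 234 233  12  47  47  47  44  42  40  36
   37  39  39]
 [162 161 131 143 133 236 234 234 233 234 237  39  42  42  41  40  36  37
   34  37  42]
 [173 172 151 148 129 234 232 234 194 162 234 232  37  37  31  83  40  40
   38  38  38]
 [ 15 180 169 147 119 233 232 201  95 104 102  98 237 231 233 137  42  40
   40  35  36]
 [ 29 186 172 148 114 233  96  27  28  26  52 181 160 231 233  56  36  38
   44  37  42]
 [ 27  21 161 154 113  51  30  28  28  29  28  29  23 226 234  30  42  36
   39  41  41]
 [ 29  30  28  28  27  25  29  26  36  38  36  29  27  28  21  41  42  38
   40  41  42]
 [ 27  28  29  27  28  27  33  29  29  27  28  28  27  27  28  28  29  43
   40  37  43]
[... 1451 characters left out ...]
9  49  37 194 189 100 104 104 102  82  29  29  28  37  38  35
   28  26  14]
 [ 39  45  45  46  41 195 196 110 109  67  29  28  27  28  28  29  28  28
   28  31  27]
 [ 40  47  44  40  44 194 195  74  28  27  28  28  28  28  26  28  28  30
   34  34  28]
 [ 44  42  45  41  47  17  27  27  27  27  29  28  27  27  28  28  34  33
   32  33  28]
 [198  43  44  26  29  26  28  29  27  28  29  29  29  30  33  33  33  34
   33  28  29]
 [185  28  29  29  28  27  29  28  28  29  28  28  34  33  32  33  33  37
   38  38  30]
 [ 28  28  28  28  28  30  30  29  27  28  33  33  34  33  34  36  38  39
   39  39  27]
 [ 29  27  29  28  28  27  29  28  30  31  33  33  32  34  38  38  38  38
   38  29  29]]
```

Call:
jog_arm:
  rows:
    - {"x": -0.5, "y": 0, "z": -0.1, "turn": 0}
    - {"x": -0.5, "y": 0, "z": -0.1, "turn": 0}
    - {"x": -0.5, "y": 0, "z": -0.1, "turn": 0}
    - {"x": -0.5, "y": 0, "z": -0.1, "turn": 0}
    - {"x": 0, "y": 0, "z": 0, "turn": 0}
    - {"x": 0, "y": 0, "z": 0, "turn": 0}

```text
time: 23.8
tcp_pos: [0.5032, -0.1095, 0.2372]
ee_rot: [[0.196, 0.981, -0.001], [0.981, -0.196, 0.0], [0.0, -0.001, -1.0]]
wrist_force: [0.7, 0.3, -0.6]
opening: 0.0
grasp_force: 0.0
```

Run:
```python
from h import *; from rig import vision,readout,spotter
import cv2
s=readout.state(); print(s["time"],cr(s["tcp_pos"]),s["tcp_pos"])
f=vision.camera("wrist"); cv2.imwrite(f"pics/wrist8.png",f["frame"])
for n in ("pin_head","mortise"):
        print(n,[(cr(d["at"]),round(float(d["at"][2]),3),round(float(d["score"]),2)) for d in spotter.look_for(n,"wrist")[:2]])
g=cv2.cvtColor(f["frame"],cv2.COLOR_BGR2GRAY)
print("cam",cr(f["pose"][:3,3]) if hasattr(f["pose"],"shape") else cr([f["pose"][0][3],f["pose"][1][3]]))
# intensity profile across the leg (y) at block x=-.091, between -.03..+.07, z=.098
for x in(-.091,-.070,-.111):
  print(x,[(round(y,3),int(g[tuple(proj(f,[*(O+R@[x,y]),.098]).astype(int)[::-1])])) for y in np.arange(-.012,.056,.002)])
for z in(.108,.136): print("pin",z,proj(f,[*(O+R@[.073,.0215]),z]))
u,v=proj(f,[*(O+R@[.073,.0215]),.108]).astype(int); print(g[v-48:v+49:5,u-45:u+46:5])
```

```text
23.8 [ 0.0012 -0.0267] [ 0.50315461 -0.10945814  0.23717275]
pin_head [(array([0.0675, 0.0207]), 0.109, 0.75)]
mortise [(array([-0.092 ,  0.0203]), 0.101, 0.59)]
cam [0.0019 0.0398]
-0.091 [(np.float64(-0.012), 214), (np.float64(-0.01), 212), (np.float64(-0.008), 212), (np.float64(-0.006), 158), (np.float64(-0.004), 134), (np.float64(-0.002), 135), (np.float64(0.0), 135), (np.float64(0.002), 138), (np.float64(0.004), 138), (np.float64(0.006), 139), (np.float64(0.008), 138), (np.float64(0.01), 139), (np.float64(0.012), 105), (np.float64(0.014), 127), (np.float64(0.016), 133), (np.float64(0.018), 127), (np.float64(0.02), 125), (np.float64(0.022), 129), (np.float64(0.024), 135), (np.float64(0.026), 136), (np.float64(0.028), 133), (np.float64(0.03), 133), (np.float64(0.032), 131), (np.float64(0.034), 123), (np.float64(0.036), 125), (np.float64(0.038), 135), (np.float64(0.04), 141), (np.float64(0.042), 106), (np.float64(0.044), 155), (np.float64(0.046), 153), (np.float64(0.048), 154), (np.float64(0.05), 154), (np.float64(0.052), 154), (np.float64(0.054), 154)]
-0.07 [(np.float64(-0.012), 
[... 2736 characters left out ...]
 226 219 219 218 215 187 237 223 206  35  43
   39]
 [120 145 169 236 236  98 168 212 219 217 219 201 174 236 218 203  39  43
   38]
 [139 131 199 236 236 238 142 180 192 202 189 178 237 236 211 202  42  39
   40]
 [157 128 222 236 236 236 237 187 155 173 227 236 236 236 204 201  40  38
   35]
 [143 173 224 236 236 236 236 236 236 236 236 236 236 236 205 176  39  35
   35]
 [111 174 234 236 236 236 236 236 236 236 236 236 236 236 205 136  39  41
   37]
 [104 173 241 236 236 236 236 236 236 236 236 236 236 236 205 109  43  40
   39]
 [104 165 240 236 236 236 236 236 236 236 236 236 236 237 206  28  41  41
   42]
 [104 145 239 236 236 236 236 236 236 236 236 236 236 237 205  34  36  40
   39]]
```

Run:
```python
from h import *; from rig import vision
import cv2
f=vision.camera("wrist"); g=cv2.cvtColor(f["frame"],cv2.COLOR_BGR2GRAY)
P=np.array(f["pose"]); C=cr(P[:3,3]); zc=P[2,3]; print(C,zc)
for x in(-.03,-.015,-.005,.0,.008):
  ys=np.arange(-.02,.062,.002)
  # at tangent height ~ .08
  print(x,' '.join(f"{int(y*1000)}:{int(g[tuple(proj(f,[*(O+R@[x,y]),.08]).round().astype(int)[::-1])])}" for y in ys))
# predicted tangent intersections at z=.08 for axis y0, r=23
for y0 in(.018,.020,.022):
  d=np.array([y0-C[1],.075-zc]); L=np.hypot(*d); b=np.arcsin(.023/L); a=np.arctan2(d[0],-d[1]); print(y0,[round(C[1]+np.tan(a+k*b)*(zc-.08),4) for k in(-1,1)])
```

```text
[0.0017 0.0405] 0.3627044354578993
-0.03 -20:202 -18:203 -16:201 -14:200 -12:201 -10:144 -8:143 -6:144 -4:118 -2:94 0:101 1:105 3:110 5:111 7:117 9:124 11:126 13:131 15:132 17:131 19:130 21:130 23:130 25:132 27:131 29:130 31:128 33:127 35:123 37:121 39:119 41:110 43:146 45:144 47:144 49:144 51:143 53:143 55:143 57:144 59:143
-0.015 -20:198 -18:198 -16:198 -14:198 -12:197 -10:198 -8:197 -6:198 -4:202 -2:91 0:102 1:99 3:113 5:109 7:115 9:125 11:127 13:130 15:136 17:132 19:132 21:131 23:130 25:129 27:128 29:127 31:126 33:124 35:122 37:120 39:117 41:136 43:139 45:139 47:138 49:197 51:195 53:195 55:194 57:194 59:195
-0.005 -20:203 -18:203 -16:203 -14:203 -12:204 -10:204 -8:203 -6:203 -4:206 -2:96 0:103 1:102 3:114 5:111 7:116 9:125 11:128 13:131 15:136 17:132 19:131 21:126 23:170 25:180 27:175 29:170 31:165 33:159 35:151 37:144 39:131 41:146 43:145 45:145 47:144 49:204 51:202 53:202 55:202 57:203 59:202
0.0 -20:194 -18:195 -16:194 -14:195 -12:196 -10:196 -8:196 -6:196 -4:203 -2:92 0:106 1:106 3:114 5:113 7:118 9:126 11:129 13:134 15:135 17:131 19:128 21:168 23:179 25:177 27:175 29:170 31:167 33:159 35:151 37:143 39:134 41:113 43:140 45:140 47:140 49:135 51:197 53:198 55:197 57:197 59:197
0.008 -20:193 -18:193 -16:193 -14:193 -12:192 -10:193 -8:195 -6:194 -4:152 -2:97 0:103 1:112 3:112 5:116 7:118 9:127 11:130 13:135 15:132 17:126 19:183 21:180 23:178 25:178 27:174 29:170 31:167 33:161 35:150 37:141 39:133 41:103 43:138 45:137 47:137 49:137 51:137 53:195 55:193 57:193 59:193
0.018 [np.float64(-0.0045), np.float64(0.041)]
0.02 [np.float64(-0.0025), np.float64(0.043)]
0.022 [np.float64(-0.0005), np.float64(0.0449)]
```

```bash
python3 -c "
from rig import workorder; print(workorder.job_done())"
```

```text
the job is handed in; nothing more can be done
None
```

I handed the job in. My last camera measurements showed the mortise level to within about 3°, the fork over the tang with pin and leg axis in line to about 1 mm, the pin head at its home height and the arm clear; no verdict came back.

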